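Hold the right sight glass in the strain viewer's light

ROBOT

A 6-joint arm with a two-finger parallel gripper is mounted at the origin on a cart in front of the work surface, level with it; the furniture and walls round the work are solid. World frame = base frame: x ahead of the robot, y to its left, z up, the work surface at z = 0. Lengths are in m, angles in rad, forces in N, time in s.
With the tool pointing down it reaches from about 0.325 to 0.925 m from the base axis. Payload 3.1 kg.
Tool frame: the origin (TCP) lies at the very end of the fingers, on their centre line; the grasp point (between the pads) lies 19 mm behind it (arm.tcp_to_grasp is the distance from the TCP to the grasp point, in m); z points along the fingers, y is the direction in which the jaws open and shut (so a half turn about z gives the same grasp; the last joint's range is limited). The gripper opens to 85 mm and grips with 20 to 120 N. Pads are 22 mm wide; open, the fingers measure 114 mm over their backs; the gripper's body (76 mm by 85 mm) begins 54 mm behind the grasp point. The pads swing forward as they close: fully open they stand 13 mm farther back than shut.
Start: joints at [-1.33, 0.217, 1.613, -0, 1.311, -0.112], TCP at [0.216, -0.587, 0.231] pointing down, gripper open.
Joint ranges: [-2.75, 2.75], [-0.78, 2.1], [0.31, 2.55], [-1.13, 4.27], [0.13, 2.63], [-2.58, 2.58]. Speed limits (rad/s): [2.79, 2.79, 3.14, 3.14, 3.14, 3.14].

INTERFACE

Orientations are given as a rotation vector (axis times angle).
In Python, from plant import arm gives the robot as it stands. The module is installed in compiled form; this text tells all that it offers.
- The arm moves only by the tool send_rows, never from a script. Its argument "commands" is a list of rows, each a list of 2 entries, a list of its own where there are three numbers: the shift along the world's x, y, z in units of 25 mm (1.0 is 25 mm), then the turn about the world's z in units of 5 degrees (1.0 is 5 degrees). A call has 1 to 12 rows; each row shifts and turns the commanded pose from where the row before left it; what a row does not reach is not made up. A row lasts 1/8 s, in which the tool goes at most 62.5 mm and 10.7 degrees, less where a joint would pass 70% of its speed; a pose out of reach is approached as far as the arm can. A call is refused whole if a number of a shift passes 1 or a number of a turn 1, either way. A call with a gripper value outside its range is refused whole. "gripper" is the finger opening in mm, from 0 to 85.4, set as the call begins (left out, the last holds). The fingers move at their own pace and stop on an object; the grip force is fixed at half the most. Time passes only in rows, so rows that do not move let the fingers close. It gives the time, the measured TCP pose, the force and the opening at its end, in the units of the state.
- arm.state(): the state, without advancing time (a new reading comes with each control period).
- arm.snapshot(name): name is "scene" or "top"; returns a dict with "pixels" (384x512x3 uint8, red, green, blue), "vfov" (degrees; the focal length in pixels is half the picture's height over the tangent of half this angle, whatever the lens; pixels are square), "cx", "cy" (the principal point, pixels), "R" (3x3) and "t" (3): a world point X has camera coordinates R X + t. Camera axes: x right, y down, z forward; pixel columns grow to the right and rows downward; lengths in m; the calibration is good to about 2 mm. A picture is of the moment at which its call begins. There is no depth.
- arm.job_done(): hands the job in, once; it reports no verdict.
The state is a dict: "time": time; "joint_pos": joint angles; "qvel": joint speeds; "joint_torque": joint torques, N m; "ee_pos": TCP position; "eef_rot": TCP orientation; "force": force on the tool from outside, world axes, zero at the start; "torque": the same for the moment, N m; "grip_width": finger opening in m.
Only numpy, scipy, OpenCV 4.12 (cv2) and the standard library are available. Lean on these libraries where they do the work, as an engineer would, in place of code of your own. Each camera call takes 0.05 s, during which the arm holds its last target. There are 200 camera calls.

TASK

A sight glass must be checked for strain before it goes into its bezel: pull the knob on top of the strain viewer to open its shutter fully, then take out of the wooden rack the one glass that fits the bezel's recess, gripping it by its frosted side edges only and never touching its polished faces. Hold it upright in the viewer's gap, centred in the light path with its polished faces square to the light, touching no part of the viewer, and finish while still holding it there. Leave the other two glasses in the rack and the other things on the bench where they are.

Things in the scene. Friction and masses are not known exactly. Their poses are not given: they have to be found in the camera images.
- light_path (a point): middle of the strain viewer's light path, in the open gap between lamp house (-y) and round analyser in a dark ring (+y), 85 mm above the bench. y: along the light; x: level, across it; z up. Gap free from y = -28 to +34 mm, open above and to +-x, down to the base plate 12 mm above the bench. Round light hole 20 mm; lamp house roof 120 mm, analyser top 123 mm above the bench
- shutter_knob (a point): centre of the small black knob on the lamp house roof, 138 mm above the bench; knob 16 mm (x) by 11 mm (y), from 125 to 151 mm above the bench (roof at 120 mm), 55.5 mm from the gap's middle. Axes as light_path; it slides along light_path -x; nothing stands beside it on the roof
- shutter (a joint): how far the shutter is open, in m: 0 closed (blade covers the light hole), 0.036 fully open against its stop. Grows as the knob is pulled toward light_path -x (the side nearer the robot); sliding friction 2 N, stays where it is left
- rack: pale wooden rack, fixed, varying in place and yaw, 66 mm (x) by 172 mm (y), 26 mm high; three grooves 18 mm wide run across it along x, 52 mm apart in y, their floors 10 mm above the bench. Origin at the centre of its underside
- glass_a_center (a point): centre (half-way up) of the narrowest of three look-alike glass blocks: 26 mm wide (x), 16 mm thick (y), 90 mm high, standing on end in one of the rack's grooves, underside 10 mm above the bench. Its side edges at +-x, 26 mm apart, are frosted over their full height, as are the top and bottom ends; the big faces at +-y are clear and polished
- glass_b_center (a point): centre (half-way up) of the middle one of three look-alike glass blocks: 36 mm wide (x), 16 mm thick (y), 90 mm high, standing on end in one of the rack's grooves, underside 10 mm above the bench. Its side edges at +-x, 36 mm apart, are frosted over their full height, as are the top and bottom ends; the big faces at +-y are clear and polished. 0.10 to 0.17 kg
- glass_c_center (a point): centre (half-way up) of the widest of three look-alike glass blocks: 46 mm wide (x), 16 mm thick (y), 90 mm high, standing on end in one of the rack's grooves, underside 10 mm above the bench. Its side edges at +-x, 46 mm apart, are frosted over their full height, as are the top and bottom ends; the big faces at +-y are clear and polished
- glass_b: the same middle-sized glass as point glass_b_center (36 x 16 x 90 mm); origin at the centre of its underside, axes as there
- glass_b_faces: the clear polished part of the 36 mm glass, to be kept untouched: all of its +-y faces except a 3 mm margin; origin and axes as body glass_b
- strain_viewer: the whole strain viewer, a grey bench instrument, fixed, varying in place and yaw: base plate 120 mm (x) by 238 mm (y), lamp house 112 mm wide (x) reaching from y = -28 to -149 mm, shutter, and analyser ending at y = +75 mm; origin on the bench under light_path, axes as there
- bezel: aluminium bezel of an oil window lying flat on the bench, 68 mm (x) by 122 mm (y), 14 mm high, with a rectangular recess 38 mm by 92 mm, open at the top, into which its glass will later go flat with 1 mm to spare each side; only shows the size and stays where it is. Origin at the centre of its underside
- tape_rule: yellow tape measure standing on the bench, 40 x 80 x 66 mm, bystander; origin at the centre of its underside
- driver: screwdriver with yellow handle lying on the bench, 190 mm long, bystander; origin at the centre of its underside
- marker: red and white marker pen lying on the bench, 135 mm long, bystander; origin at the centre of its underside
Things that resemble listed ones, but are neither listed nor needed, are in the scene too. Leave any orange look-alike of the part that bears glass_a_center alone. Leave any purple look-alike of the glass_b alone.

How it is judged:
By the outcome, as a careful person would: the job done as asked, in the order asked, and still so for the second after the job is handed in, while the arm keeps its last pose, push and grip.
It also fails if it takes over 51 s, if anything falls off the work surface, if the arm or the gripper's body presses on something with over 40 N, if the wrist force passes 120 N, or if a joint passes its speed limit or range.

## Working session

There is one attempt and no reset: what is moved stays moved. The work goes in short steps, Python scripts to look and compute and a tool call to move; the robot and the scene stay as the last step left them, time stands still between calls to the robot, and variables do not carry over. Pictures are saved under pics/ and viewed, about 8 in all and at most 12, crops included, and the job is handed in when it is done.

Besides the shell and the picture viewer there is one more tool, called by a JSON object that holds its "api" and its "payload". send_rows: Moves the arm, as the interface text tells. Its arguments: {"type":"object","properties":{"commands":{"type":"array"},"gripper":{"type":"number"}},"required":["commands"]}

```bash
mkdir -p pics; cat > h.py <<'E'
import numpy as np, cv2
from plant import arm
def snap(n,f):
    s=arm.snapshot(n); cv2.imwrite(f'pics/{f}.png',s['pixels'][:,:,::-1])
    np.savez(f'pics/{f}.npz',**s); return s
def cam(s):
    h=s['pixels'].shape[0]; f=h/2/np.tan(np.radians(float(s['vfov']))/2)
    return f,float(s['cx']),float(s['cy']),np.array(s['R']),np.array(s['t'])
def proj(s,X):
    f,cx,cy,R,t=cam(s); c=np.atleast_2d(X)@R.T+t
    return np.c_[cx+f*c[:,0]/c[:,2],cy+f*c[:,1]/c[:,2]]
def back(s,uv,z):
    f,cx,cy,R,t=cam(s); uv=np.atleast_2d(uv).astype(float)
    d=np.c_[(uv[:,0]-cx)/f,(uv[:,1]-cy)/f,np.ones(len(uv))]@R; o=-R.T@t
    return o+d*((z-o[2])/d[:,2])[:,None]
E
python3 - <<'E'
from h import *
a=snap('top','top0');b=snap('scene','sc0')
for s in(a,b):print(s['vfov'],s['cx'],s['cy'],-np.array(s['R']).T@s['t'],np.array(s['R'])[2])
print(arm.state())
for f in('top0','sc0'):
    i=cv2.imread(f'pics/{f}.png');cv2.imwrite(f'pics/{f}b.png',cv2.resize(i,(800,600),interpolation=cv2.INTER_CUBIC))
E
```

```text
44.56535442838489 246.93895092156302 189.32435771217553 [0.32057923 0.07062261 1.25936353] [ 0.15888805 -0.00804067 -0.98726386]
55.71790043515397 257.9581173201645 196.31175326737858 [0.03507234 0.71690981 0.67844534] [ 0.47029332 -0.66865717 -0.57595293]
{'time': 0.1, 'joint_pos': array([-1.33019725e+00,  2.17682517e-01,  1.61480264e+00, -5.26026384e-06,
        1.31128836e+00, -1.12211729e-01]), 'qvel': array([ 7.71969857e-04, -2.77929366e-03, -2.68644158e-03, -3.74033242e-04,
        1.47530596e-03,  7.14559653e-05]), 'joint_torque': array([-2.33806804e-04, -3.98075902e+01, -3.04968238e+01, -1.08810275e-04,
        4.20517419e-03, -3.40712951e-06]), 'ee_pos': array([ 0.21579504, -0.58577333,  0.23008136]), 'eef_rot': array([-3.09069523e+00, -5.50944285e-01,  2.27566165e-04]), 'force': array([-0.90647466, -0.32966826, -0.68286208]), 'torque': array([-0.02867006, -0.02479326,  0.01143769]), 'grip_width': 0.0855167817489153}
```

View pics/top0b.png

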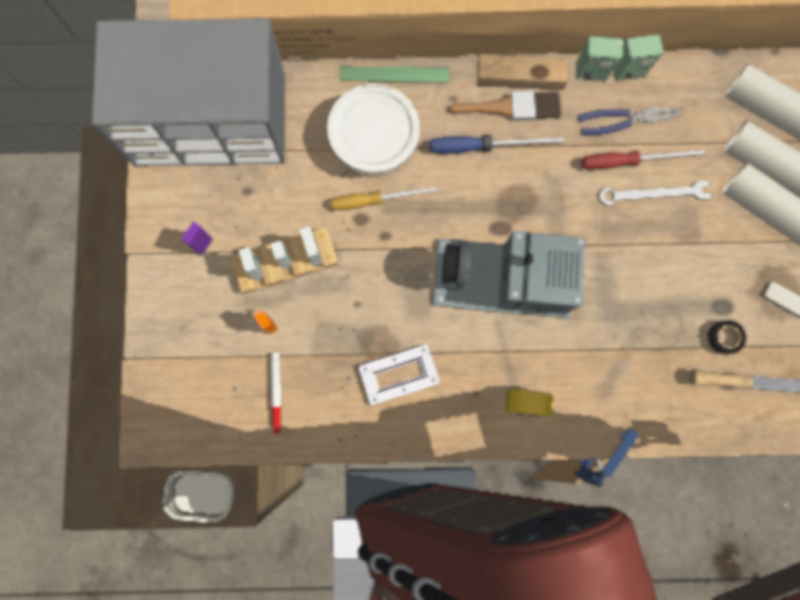

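View pics/sc0b.png

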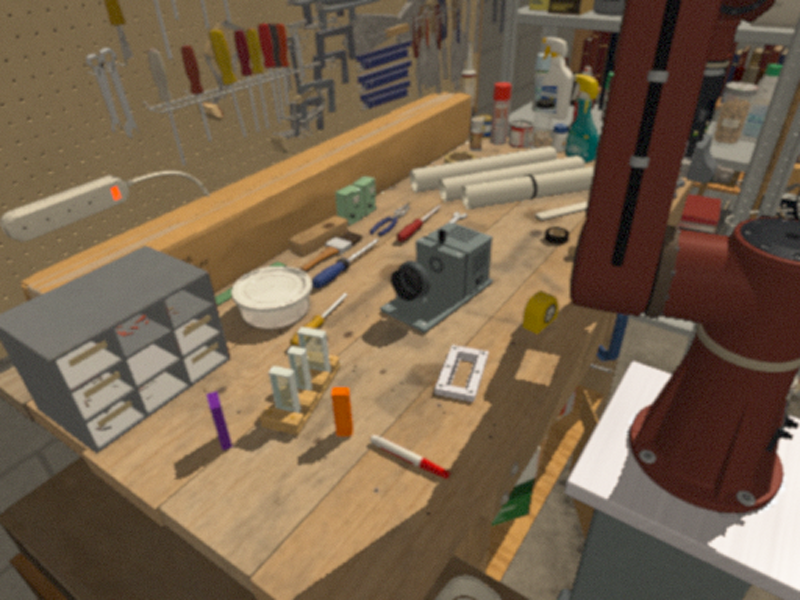

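The top view shows the rack at about (285,260), the viewer with its analyser at (452,268) and its knob at (521,258), and the bezel at (400,375). I'll zoom in for the measurements.

```bash
python3 - <<'E'
from h import *
a=cv2.imread('pics/top0.png'); b=cv2.imread('pics/sc0.png')
c=a[135:210,145:220]; d=a[140:210,270:380]
L=cv2.resize(c,None,fx=8,fy=8,interpolation=cv2.INTER_CUBIC); cv2.imwrite('pics/c1.png',L)
cv2.imwrite('pics/c2.png',cv2.resize(d,None,fx=7,fy=7,interpolation=cv2.INTER_CUBIC))
cv2.imwrite('pics/c3.png',cv2.resize(b[135:285,160:325],None,fx=4,fy=4,interpolation=cv2.INTER_CUBIC))
E
```

```text
(no output)
```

View pics/c1.png

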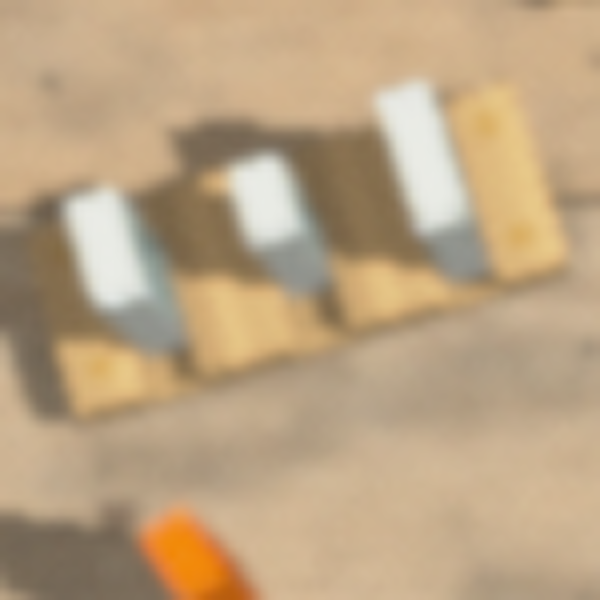

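View pics/c2.png

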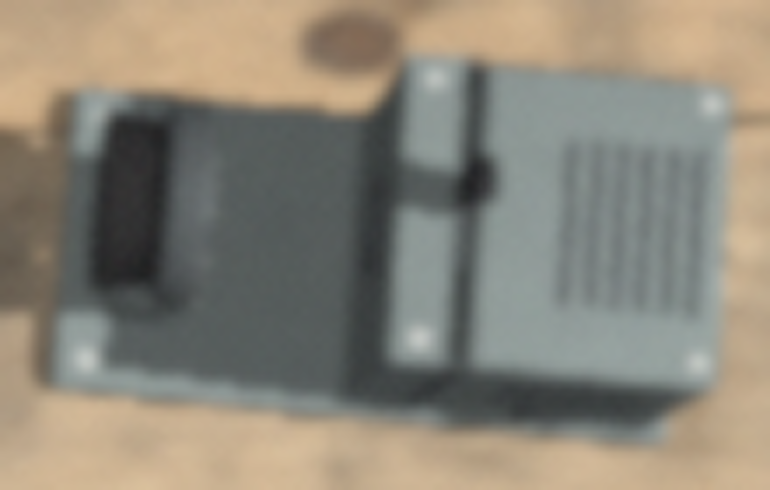

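View pics/c3.png

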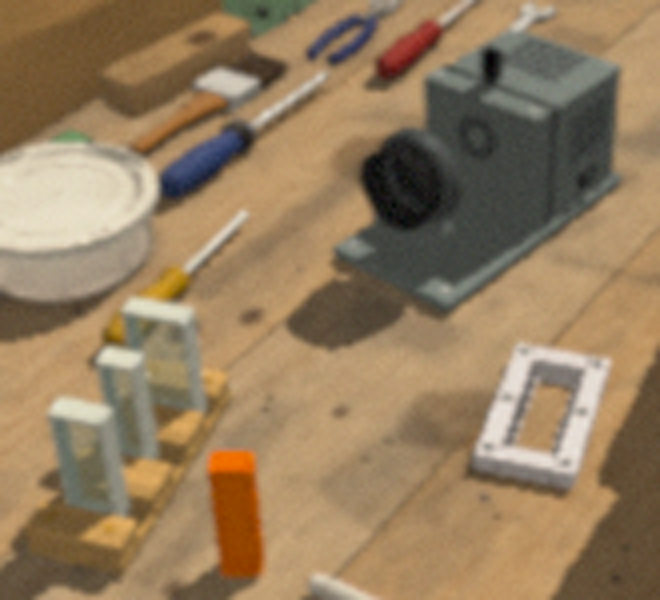

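Glass B (36 mm) stands in the left (+y) groove, the 26 mm glass is in the middle and the 46 mm glass is on the right. The lamp house roof corners show in c2 at (408,60), (730,92), (712,385) and (388,362), and the knob at (480,178). Next I fit the poses and overlay them.

```bash
cat > fit.py <<'E'
from h import *
from scipy.optimize import least_squares
def ld(f): return dict(np.load(f'pics/{f}.npz'))
T=ld('top0');S=ld('sc0')
def o(p,off,k): return (np.array(p,float)+.5)/k-.5+np.array(off)
def world(p,L):
    c,s=np.cos(p[2]),np.sin(p[2]); L=np.atleast_2d(L).astype(float)
    return np.c_[p[0]+c*L[:,0]-s*L[:,1],p[1]+s*L[:,0]+c*L[:,1],L[:,2]]
def fit(obs,x0):
    r=least_squares(lambda p:np.concatenate([(proj(s,world(p,L))-uv).ravel() for s,L,uv in obs]),x0,loss='soft_l1')
    return r.x,[np.round(proj(s,world(r.x,L))-uv,1).tolist() for s,L,uv in obs]
def box(w,d,z,y0=0): return [[w/2,d/2+y0,z],[w/2,-d/2+y0,z],[-w/2,-d/2+y0,z],[-w/2,d/2+y0,z]]
E
python3 - <<'E'
from fit import *
roof=box(.112,.121,.120,-.0885)
ot=o([(408,60),(730,92),(712,385),(388,362)],(270,140),7)
os=o([(427,78),(515,38),(620,65),(550,120)],(160,135),4)
kt=o([(480,175)],(270,140),7);
for ob in([(T,roof,ot)],[(S,roof,os)],[(T,roof,ot),(S,roof,os)]):
    v,r=fit(ob,[.5,-.05,0]);print('viewer',v,r)
kn=[[0,-.0555,.151]]
print('knob top',proj(T,world(v,kn)),kt, 'scene',proj(S,world(v,kn)),o([(492,52)],(160,135),4))
gB=o([(65,205),(112,187),(148,295),(100,312)],(145,135),8)
gA=o([(230,172),(282,152),(305,232),(252,250)],(145,135),8)
gC=o([(377,97),(428,82),(470,222),(420,240)],(145,135),8)
for n,g,w in(('b',gB,.036),('a',gA,.026),('c',gC,.046)):
    p,r=fit([(T,box(w,.016,.1),g)],[.5,.3,.3]);print(n,p,r)
# combined rack: grooves at y=52,0,-52
def sh(L,y): L=np.array(L);L[:,1]+=y;return L
rack,r=fit([(T,box(.036,.016,.1,.052),gB),(T,box(.026,.016,.1),gA),(T,box(.046,.016,.1,-.052),gC)],[.5,.3,.3]);print('rack',rack)
# overlay
def draw(s,f,polys):
    k=3; im=cv2.resize(cv2.imread(f'pics/{f}.png'),None,fx=k,fy=k,interpolation=cv2.INTER_CUBIC)
    for P in polys: cv2.polylines(im,[np.int32((proj(s,P)+.5)*k-.5)],True,(0,0,255),1)
    return im
pb=fit([(T,box(.036,.016,.1),gB)],[.5,.3,.3])[0]
polys=[world(v,roof),world(v,box(.12,.238,.012,-.034)),world(v,box(.016,.011,.151,-.0555)),world(v,box(.016,.011,.125,-.0555)),
 world(pb,box(.036,.016,.1)),world(rack,box(.026,.016,.1)),world(rack,box(.046,.016,.1,-.052)),world(rack,box(.066,.172,.026)),world(pb,box(.036,.016,.01)),
 world(v,[[.01*np.cos(a),-.028,.085+.01*np.sin(a)] for a in np.arange(0,6.28,.4)])]
a=draw(T,'top0',polys);b=draw(S,'sc0',polys)
cv2.imwrite('pics/ov.png',np.vstack([a[400:650,410:1150],cv2.resize(b[400:860,480:980],(370,340))[:, :].repeat(1,0) if 0 else np.pad(b[400:740,480:980],((0,0),(0,240),(0,0)))]))
E
```

```text
viewer [ 0.55326054 -0.10606757 -0.11265146] [[[-1.2, -0.6], [1.1, -0.8], [1.5, 1.5], [-1.3, 0.3]]]
viewer [ 0.542357   -0.10320243 -0.06167389] [[[0.2, 0.9], [-0.5, -3.1], [2.1, -0.8], [-0.8, 0.8]]]
viewer [ 0.55130236 -0.10595821 -0.10446217] [[[-1.4, 0.0], [0.9, -0.6], [1.7, 1.8], [-1.1, 1.0]], [[-0.9, -0.4], [-0.4, -3.8], [1.3, -1.0], [-3.1, 0.1]]]
knob top [[338.72065552 168.44170624]] [[338.14285714 164.57142857]] scene [[284.88722156 146.933018  ]] [[282.625 147.625]]
b [0.5719767  0.28478509 0.32216716] [[[-0.1, 0.1], [0.1, 0.2], [0.0, -0.1], [-0.0, -0.2]]]
a [0.5865052  0.23405315 0.29004927] [[[0.2, -0.1], [-0.3, 0.5], [-0.2, 0.0], [0.3, -0.3]]]
c [0.59897222 0.1845417  0.28190153] [[[0.3, 0.4], [-0.1, 0.4], [-0.2, -0.2], [-0.0, -0.6]]]
rack [0.58583656 0.23444798 0.27037145]
```

View pics/ov.png

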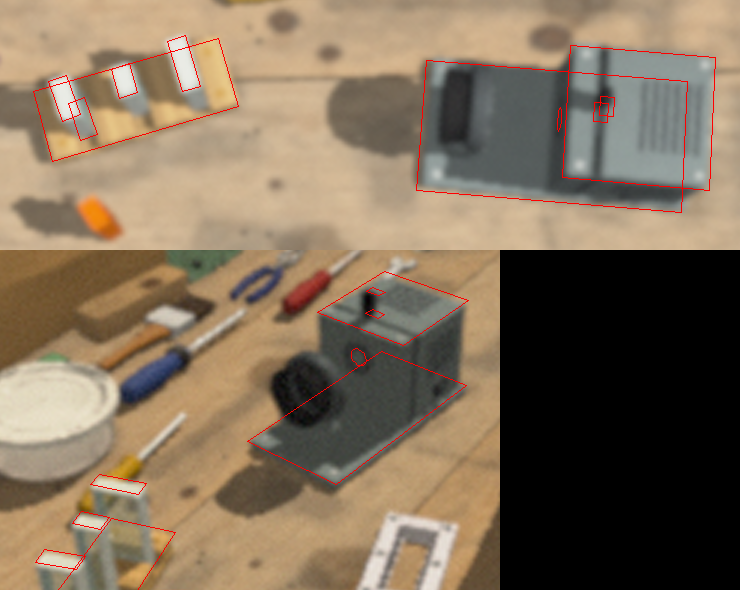

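The glass fits well. The viewer roof residuals suggest the lid's rear edge is not at -149 mm. I'll refit with the rear edge and plate centre left free, refining on image edges.

```bash
cat > e.py <<'E'
from fit import *
from scipy.ndimage import map_coordinates,gaussian_filter
from scipy.optimize import differential_evolution
def grads(s):
    g=np.array(s['pixels']).astype(float).mean(2); return gaussian_filter(g,.8,order=(0,1)),gaussian_filter(g,.8,order=(1,0))
G={id(s):grads(s) for s in(T,S)}
def score(s,A,B):
    P=proj(s,np.array([A,B])); d=P[1]-P[0]; n=np.array([-d[1],d[0]])/np.hypot(*d)
    t=np.linspace(.06,.94,40)[:,None]; q=P[0]+t*d
    gx,gy=[map_coordinates(g,[q[:,1],q[:,0]],order=1) for g in G[id(s)]]
    return abs(np.mean(gx*n[0]+gy*n[1]))
def cost(p,views):
    b=p[3];yc=p[4];f=-.028;h=.056;z=.12
    L=[([-h,f,z],[h,f,z]),([h,f,z],[h,b,z]),([-h,f,z],[-h,b,z]),([-h,b,z],[h,b,z]),
       ([-.06,yc+.119,.012],[-.06,yc-.05,.012]),([-.06,yc+.119,.012],[.06,yc+.119,.012])]
    return -sum(score(s,*world(p,l)) for s in views for l in L)
for views in([T],[S],[T,S]):
    r=differential_evolution(cost,[(.53,.57),(-.12,-.085),(-.16,-.04),(-.16,-.13),(-.05,-.02)],args=(views,),seed=1,tol=1e-6,maxiter=300)
    print(np.round(r.x,4),r.fun)
v=r.x
kt=o([(478,180)],(270,140),7); 
w=back(T,kt,.151)[0]; c,s_=np.cos(v[2]),np.sin(v[2]); d=w[:2]-v[:2]; print('knob local (top view)',c*d[0]+s_*d[1],-s_*d[0]+c*d[1])
w=back(S,o([(492,51)],(160,135),4),.151)[0]; d=w[:2]-v[:2]; print('knob local (scene)',c*d[0]+s_*d[1],-s_*d[0]+c*d[1])
# rack edge refinement with glasses
def rc(p,views):
    L=[]
    for w_,y in((.036,.052),(.026,0),(.046,-.052)):
        y=y+p[3]; c=box(w_,.016,.1,y); L+=[(c[i],c[(i+1)%4]) for i in range(4)]
    return -sum(score(s,*world(p,l)) for s in views for l in L)
for views in([T],[S],[T,S]):
    r=differential_evolution(rc,[(.57,.6),(.22,.25),(.2,.36),(-1e-5,1e-5)],args=(views,),seed=1,tol=1e-6,maxiter=300); print('rack',np.round(r.x,4),r.fun)
def gc(p,views):
    c=box(.036,.016,.1); return -sum(score(s,*world(p,(c[i],c[(i+1)%4]))) for s in views for i in range(4))
for views in([T],[S],[T,S]):
    r=differential_evolution(gc,[(.56,.585),(.27,.3),(.2,.4)],args=(views,),seed=1,tol=1e-6); print('glass b',np.round(r.x,4),r.fun)
E
python3 e.py
```

```text
[ 0.5526 -0.1089 -0.0918 -0.1367 -0.0487] -84.11329601045838
[ 0.5441 -0.1046 -0.0749 -0.1367 -0.0355] -78.93206512585745
[ 0.552  -0.1085 -0.1009 -0.1367 -0.05  ] -140.76088881436002
knob local (top view) 0.006502132338047109 -0.050624738955828745
knob local (scene) 0.002667343683591114 -0.04641318316577909
rack [ 0.5865  0.2353  0.2752 -0.    ] -318.9284142468856
rack [ 0.5839  0.2373  0.2655 -0.    ] -311.89714609187234
rack [0.5853 0.2361 0.2697 0.    ] -596.3391980235069
glass b [0.5721 0.2852 0.304 ] -110.25342175646327
glass b [0.57   0.2871 0.2619] -93.26113483848235
glass b [0.5713 0.286  0.2837] -193.59133101994996
```

```bash
python3 - <<'E'
from h import *
ims=[]
for n,f,(x0,y0,w,h) in(('top','top1',(272,142,108,64)),('scene','sc1',(235,135,90,80))):
    ss=[arm.snapshot(n) for _ in range(8)]
    m=np.mean([s['pixels'] for s in ss],0); np.savez(f'pics/{f}.npz',**{**ss[0],'pixels':m})
    c=m[y0:y0+h,x0:x0+w,::-1].astype(np.float32)
    im=cv2.resize(c,None,fx=7,fy=7,interpolation=cv2.INTER_LANCZOS4)
    im=cv2.addWeighted(im,2.2,cv2.GaussianBlur(im,(0,0),7),-1.2,0)*1.3
    im=np.clip(im,0,255)
    im=np.vstack([im]); 
    for k in range(0,w,10): cv2.line(im,(k*7,0),(k*7,6),(0,0,255),1)
    for k in range(0,h,10): cv2.line(im,(0,k*7),(6,k*7),(0,0,255),1)
    cv2.imwrite(f'pics/{f}v.png',im)
E
```

```text
[ WARN:0@12.519] global loadsave.cpp:1063 imwrite_ Unsupported depth image for selected encoder is fallbacked to CV_8U.
```

View pics/top1v.png

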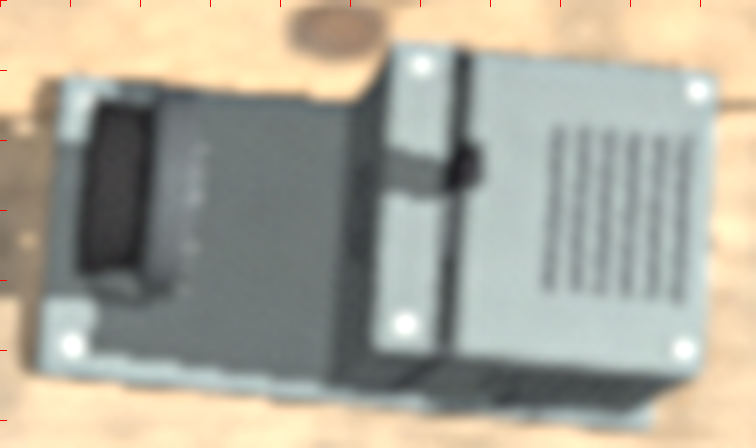

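View pics/sc1v.png

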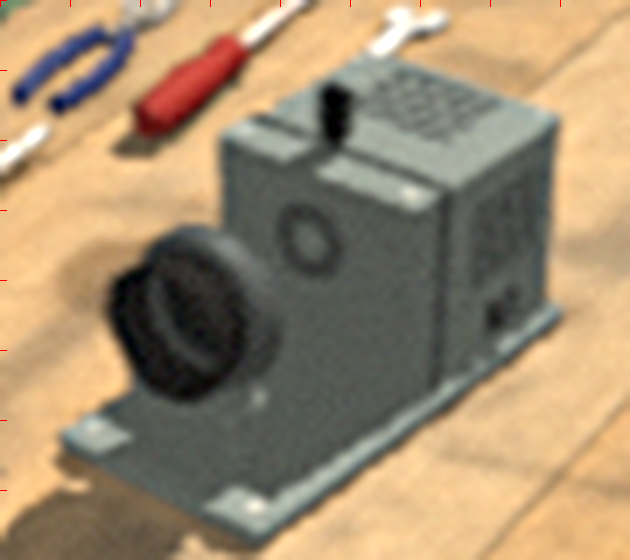

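The averaged pictures are clear. In the top view the roof corners are at (392,42), (717,75), (700,378) and (372,350), and the slot runs from (458,48) to (445,350). In the scene view the light hole is at (312,240), and the roof and base corners are sharp.

```bash
cat > f2.py <<'E'
from fit import *
t=lambda p:o(p,(272,142),7); sc=lambda p:o(p,(235,135),7)
h=.056
def obs(q):
    b,yc,kx,hw=q[3:7]
    return [(T,[[hw,-.028,.12],[hw,b,.12],[-hw,b,.12],[-hw,-.028,.12]],t([(392,42),(717,75),(700,378),(372,350)])),
     (S,[[hw,-.028,.12],[hw,b,.12],[-hw,b,.12],[-hw,-.028,.12]],sc([(222,133),(370,55),(558,122),(440,212)])),
     (S,[[0,-.028,.085]],sc([(312,240)])),
     (T,[[hw,-.0555,.12],[-hw,-.0555,.12]],t([(460,48),(446,352)])),
     (T,[[.06,yc+.119,.012],[-.06,yc+.119,.012],[-.06,yc-.119,.012]],t([(60,78),(40,372),(650,425)])),
     (S,[[.06,yc+.119,.012],[-.06,yc+.119,.012],[-.06,yc-.119,.012]],sc([(62,437),(257,532),(562,312)])),
     (T,[[kx,-.0555,.151]],t([(468,155)])),(S,[[kx,-.0555,.151]],sc([(337,88)]))]
gB=o([(65,205),(112,187),(148,295),(100,312)],(145,135),8)
def res(q,parts=False):
    r=[]
    for s,L,uv in obs(q):
        sh=q[7:9] if s is T else q[9:11]
        r.append((proj(s,world(q,L))+sh-uv))
    if parts: return r
    return np.concatenate([x.ravel() for x in r]+[(q[6:7]-h)*200, q[7:11]/1.0])
q=least_squares(res,[.55,-.105,-.09,-.14,-.04,.005,h,0,0,0,0],loss='soft_l1',x_scale=[.01]*7+[1]*4).x
if __name__=='__main__':
    print(np.round(q,4)); [print(np.round(x,1).tolist()) for x in res(q,1)]
    J=least_squares(res,q).jac; print('sd/px',np.round(np.sqrt(np.diag(np.linalg.pinv(J.T@J)))[:7],4))
E
python3 f2.py
```

```text
[ 0.5532 -0.1076 -0.1113 -0.144  -0.0363  0.0091  0.0554 -0.0084 -0.2033
  0.1813  0.9074]
[[-0.4, -0.0], [-0.5, -0.6], [-0.2, -0.2], [-0.3, -0.4]]
[[-0.6, 0.7], [0.1, -0.9], [0.7, -0.9], [-3.7, 0.4]]
[[0.1, 0.4]]
[[0.9, 0.1], [0.2, 0.3]]
[[-0.1, -0.6], [-0.8, 0.6], [0.4, 1.0]]
[[-0.7, -0.2], [0.7, 0.7], [0.9, -0.7]]
[[1.1, 0.2]]
[[-0.1, -0.5]]
sd/px [0.0023 0.0024 0.0074 0.0019 0.0017 0.0022 0.0009]
```

Viewer fit: (0.553, -0.1076), yaw -0.111. All residuals are below about 1 px except one corner I picked on the shutter slot by mistake. Moving above the knob.

{"api": "send_rows", "payload": {"commands": [[[0.8, 1, 0], 0.75], [[0.8, 1, 0], 0.75], [[0.8, 1, 0], 0.75], [[0.8, 1, 0], 0.75], [[0.8, 1, 0], 0.75], [[0.8, 1, 0], 0.75], [[0.8, 1, 0], 0.75], [[0.8, 1, 0], 0.75], [[0.8, 1, 0], 0.75], [[0.8, 1, 0], 0.75], [[0.8, 1, 0], 0.75], [[0.8, 1, 0], 0.75]], "gripper": 45}}

```text
time: 2.4
ee_pos: [0.4566, -0.2857, 0.2315]
eef_rot: [2.644, 1.696, 0.0]
force: [0.4, 0.0, -0.7]
grip_width: 0.0448
```

{"api": "send_rows", "payload": {"commands": [[[0.8, 1, 0], 0.75], [[0.8, 1, 0], 0.75], [[0.8, 1, 0], 0.75], [[0.8, 1, 0], 0.75], [[0.8, 0.9, 0], 0.7], [[0, 0, 0], 0], [[0, 0, 0], 0]]}}

```text
time: 3.28
ee_pos: [0.5556, -0.1643, 0.2312]
eef_rot: [-2.34, -2.096, 0.001]
force: [-0.7, -0.1, -0.2]
grip_width: 0.0445
```

```bash
cat > st.py <<'E'
from h import *
from scipy.spatial.transform import Rotation as R
s=arm.state(); m=R.from_rotvec(s['eef_rot']).as_matrix()
print(round(s['time'],2),np.round(s['ee_pos'],4),'yaw y',round(np.arctan2(m[1,1],m[0,1]),4),'z',np.round(m[:,2],3),'F',np.round(s['force'],1),'w',round(s['grip_width'],4),'q',np.round(s['joint_pos'],2))
E
python3 st.py
```

```text
3.27 [ 0.5556 -0.1643  0.2312] yaw y -0.1101 z [-0.001 -0.    -1.   ] F [-0.7 -0.1 -0.2] w 0.0445 q [-0.41  0.12  1.72 -0.    1.3  -0.3 ]
```

{"api": "send_rows", "payload": {"commands": [[[0, 0, -0.9], 0], [[0, 0, -0.9], 0], [[0, 0, -0.9], 0], [[0, 0, -0.4], 0], [[0, 0, -0.4], 0], [[0, 0, -0.4], 0], [[0, 0, -0.2], 0], [[0, 0, 0], 0]]}}

```text
time: 4.28
ee_pos: [0.5558, -0.1639, 0.1285]
eef_rot: [-2.34, -2.096, 0.0]
force: [-0.7, -0.6, -0.2]
grip_width: 0.045
```

{"api": "send_rows", "payload": {"commands": [[[0, 0, 0], 0], [[0, 0, 0], 0], [[0, 0, 0], 0], [[0, 0, 0], 0], [[0, 0, 0], 0], [[0, 0, 0], 0]], "gripper": 0}}

```text
time: 5.03
ee_pos: [0.5563, -0.1641, 0.1296]
eef_rot: [2.339, 2.096, 0.001]
force: [-2.2, 0.8, 4.9]
grip_width: 0.0148
```

```bash
python3 st.py
```

```text
5.03 [ 0.5563 -0.1641  0.1296] yaw y -0.1097 z [ 0.001 -0.    -1.   ] F [-2.2  0.8  4.9] w 0.0148 q [-0.41  0.23  1.8   0.    1.11 -0.3 ]
```

{"api": "send_rows", "payload": {"commands": [[[-0.2, 0.022, 0], 0], [[-0.2, 0.022, 0], 0], [[-0.2, 0.022, 0], 0], [[-0.2, 0.022, 0], 0], [[-0.2, 0.022, 0], 0], [[-0.2, 0.022, 0], 0], [[-0.1, 0.011, 0], 0], [[0, 0, 0], 0]]}}

```text
time: 6.02
ee_pos: [0.5302, -0.1612, 0.1298]
eef_rot: [2.331, 2.085, 0.018]
force: [19.8, -0.1, -7.1]
grip_width: 0.0147
```

{"api": "send_rows", "payload": {"commands": [[[-0.08, 0.009, 0], 0], [[-0.08, 0.009, 0], 0], [[0, 0, 0], 0]]}}

```text
time: 6.4
ee_pos: [0.53, -0.1612, 0.1299]
eef_rot: [2.326, 2.079, 0.028]
force: [29.3, -0.1, -15.7]
grip_width: 0.0146
```

```bash
python3 - <<'E'
from h import *
ss=[arm.snapshot('scene') for _ in range(6)]; m=np.mean([s['pixels'] for s in ss],0)
c=m[110:215,235:340,::-1].astype(np.float32)
im=cv2.resize(c,None,fx=5.5,fy=5.5,interpolation=cv2.INTER_LANCZOS4)
im=cv2.addWeighted(im,2.2,cv2.GaussianBlur(im,(0,0),6),-1.2,0)*1.5
cv2.imwrite('pics/kn.png',np.uint8(np.clip(im,0,255)))
E
python3 st.py
```

```text
6.7 [ 0.5301 -0.1612  0.1299] yaw y -0.1121 z [ 0.027 -0.004 -1.   ] F [ 30.3  -1.  -15.9] w 0.0144 q [-0.43  0.16  1.88  0.01  1.07 -0.32]
```

View pics/kn.png

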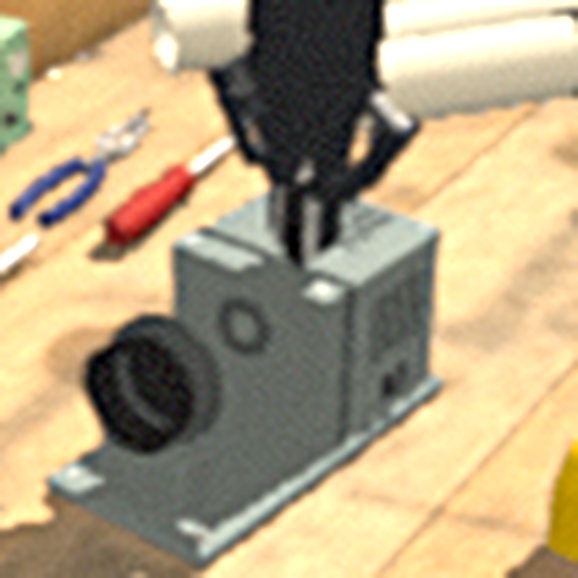

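```bash
python3 - <<'E'
from fit import *
from f2 import q
a=np.load('pics/sc1.npz')['pixels']; b=np.mean([arm.snapshot('scene')['pixels'] for _ in range(8)],0)
print(np.round(a[163:177,273:287].mean(2)).astype(int));print(np.round(b[163:177,273:287].mean(2)).astype(int))
print((b-a)[167:172,277:282].mean((0,1)))
E
```

```text
[[67 66 65 63 62 62 63 64 65 64 65 64 67 68]
 [66 63 59 52 51 51 53 58 61 64 66 66 65 64]
 [65 60 51 47 44 48 47 50 57 60 65 66 66 65]
 [64 57 49 47 50 51 51 49 49 56 62 66 65 65]
 [65 56 47 49 57 63 61 55 50 53 60 66 65 66]
 [64 56 47 48 60 68 68 62 52 51 57 63 66 65]
 [65 57 51 51 61 68 72 68 57 48 53 60 64 65]
 [64 61 53 48 56 66 68 65 58 48 48 58 64 66]
 [64 64 55 49 52 58 63 60 52 47 50 60 64 65]
 [68 66 60 52 49 50 50 51 47 47 54 61 66 66]
 [71 66 62 58 53 47 46 45 46 50 58 64 65 64]
 [74 68 67 64 60 57 52 53 53 56 62 64 65 65]
 [70 69 65 65 65 65 63 64 61 64 64 66 66 66]
 [71 68 65 65 66 67 66 66 66 65 65 66 66 66]]
[[68 68 65 65 64 63 64 67 67 69 67 68 68 67]
 [68 66 59 54 54 53 56 60 64 65 68 65 68 68]
 [68 63 53 46 46 48 49 53 56 62 67 68 67 67]
 [65 59 50 47 52 55 52 51 51 59 66 67 67 67]
 [66 56 50 51 61 65 64 56 51 55 62 68 67 67]
 [67 58 48 52 62 70 71 65 55 50 57 64 69 68]
 [66 60 50 53 62 70 74 69 60 49 53 61 68 68]
 [66 62 54 50 60 68 71 69 59 49 50 60 67 69]
 [68 66 57 50 52 62 65 62 55 49 51 61 67 67]
 [66 67 61 54 51 50 54 53 49 49 56 64 68 67]
 [62 66 66 61 55 49 47 45 48 50 60 66 68 67]
 [58 66 67 67 62 59 54 54 56 58 63 66 68 67]
 [53 62 67 67 66 67 66 66 65 65 65 68 66 67]
 [49 57 64 67 68 68 68 68 69 68 68 68 69 68]]
[2.475 2.4   2.12 ]
```

The knob stopped hard after about 26 mm, at local x = -17 mm. That suggests the travel is ±18 mm and the shutter started partly open. I'll check it independently by releasing and pushing from the +x side with closed fingers.

{"api": "send_rows", "payload": {"commands": [[[0.3, -0.033, 0], 0], [[0.1, -0.011, 0], 0], [[0, 0, 0], 0]]}}

```text
time: 7.48
ee_pos: [0.5305, -0.1612, 0.1296]
eef_rot: [2.338, 2.095, 0.003]
force: [2.8, 1.1, 4.9]
grip_width: 0.0146
```

{"api": "send_rows", "payload": {"commands": [[[0, 0, 0], 0], [[0, 0, 0], 0], [[0, 0, 0], 0], [[0, 0, 0.5], 0], [[0, 0, 0.9], 0], [[0, 0, 0.2], 0]], "gripper": 45}}

```text
time: 8.22
ee_pos: [0.531, -0.1618, 0.1714]
eef_rot: [2.337, 2.094, 0.003]
force: [-0.3, -0.2, -0.4]
grip_width: 0.045
```

{"api": "send_rows", "payload": {"commands": [[[0.6, -0.067, 0], 0], [[0.6, -0.067, 0], 0], [[0, 0, 0], 0], [[0, 0, 0], 0], [[0, 0, -0.5], 0], [[0, 0, -0.5], 0], [[0, 0, -0.4], 0], [[0, 0, 0], 0]], "gripper": 0}}

```text
time: 9.22
ee_pos: [0.5582, -0.1639, 0.132]
eef_rot: [-2.338, -2.094, 0.002]
force: [-0.6, 0.4, -0.2]
grip_width: 0.0001
```

{"api": "send_rows", "payload": {"commands": [[[-0.15, 0.017, 0], 0], [[-0.15, 0.017, 0], 0], [[-0.15, 0.017, 0], 0], [[0, 0, 0], 0]]}}

```text
time: 9.72
ee_pos: [0.5517, -0.1637, 0.1349]
eef_rot: [2.335, 2.09, 0.01]
force: [8.7, -0.4, -6.2]
grip_width: -0.0003
```

{"api": "send_rows", "payload": {"commands": [[[-0.1, 0.011, 0], 0], [[-0.1, 0.011, 0], 0], [[-0.1, 0.011, 0], 0], [[0, 0, 0], 0]]}}

```text
time: 10.22
ee_pos: [0.551, -0.1638, 0.1357]
eef_rot: [2.326, 2.079, 0.027]
force: [25.6, -1.0, -16.0]
grip_width: 0.0
```

{"api": "send_rows", "payload": {"commands": [[[-0.1, 0.011, 0], 0], [[-0.1, 0.011, 0], 0], [[-0.1, 0.011, 0], 0], [[0, 0, 0], 0]]}}

```text
time: 10.72
ee_pos: [0.5503, -0.1638, 0.1373]
eef_rot: [2.318, 2.069, 0.044]
force: [39.5, -1.1, -24.4]
grip_width: -0.0001
```

The push confirms a hard stop: 39 N with under 1 mm of movement. Retreating upward.

{"api": "send_rows", "payload": {"commands": [[[0.6, -0.067, 0], 0], [[0.6, -0.067, 0], 0], [[0, 0, 0.5], 0], [[0, 0, 1], 0], [[0, 0, 1], 0], [[0, 0, 1], 0], [[0, 0, 0], 0], [[0, 0, 0], 0]], "gripper": 85}}

```text
time: 11.72
ee_pos: [0.5626, -0.1646, 0.2205]
eef_rot: [-2.339, -2.095, 0.001]
force: [-0.2, 0.3, 0.1]
grip_width: 0.0852
```

```bash
python3 st.py; python3 - <<'E'
from fit import *
from f2 import q
m=np.mean([arm.snapshot('top')['pixels'] for _ in range(4)],0)
cv2.imwrite('pics/t3.png',cv2.resize(m[135:215,145:380,::-1].astype(np.float32),None,fx=3.4,fy=3.4,interpolation=cv2.INTER_LANCZOS4).clip(0,255).astype(np.uint8))
E
```

```text
11.72 [ 0.5626 -0.1646  0.2205] yaw y -0.1098 z [-0.001  0.    -1.   ] F [-0.2  0.3  0.1] w 0.0852 q [-0.4   0.15  1.72 -0.    1.28 -0.29]
```

{"api": "send_rows", "payload": {"commands": [[[0.02, 1, 0], 0.25], [[0.02, 1, 0], 0.25], [[0.02, 1, 0], 0.25], [[0.02, 1, 0], 0.25], [[0.02, 1, 0], 0.25], [[0.02, 1, 0], 0.25], [[0.02, 1, 0], 0.25], [[0.02, 1, 0], 0.25], [[0.02, 1, 0], 0.25], [[0.02, 1, 0], 0.25], [[0.02, 1, 0], 0.25], [[0.02, 1, 0], 0.25]], "gripper": 65}}

```text
time: 13.42
ee_pos: [0.5687, 0.1359, 0.2203]
eef_rot: [-2.045, -2.384, 0.002]
force: [0.7, -0.3, 0.1]
grip_width: 0.065
```

{"api": "send_rows", "payload": {"commands": [[[0.02, 1, 0], 0.25], [[0.02, 1, 0], 0.25], [[0.02, 1, 0], 0.25], [[0.02, 1, 0], 0.25], [[0.03, 1, 0], 0.25], [[0.03, 1, 0], 0.28], [[0, 0, 0], 0], [[0, 0, 0], 0]]}}

```text
time: 14.42
ee_pos: [0.5726, 0.2848, 0.2208]
eef_rot: [1.883, 2.515, -0.002]
force: [-0.2, -0.4, 0.5]
grip_width: 0.0653
```

```bash
python3 st.py
```

```text
14.43 [0.5726 0.2848 0.2208] yaw y 0.2857 z [-0.001 -0.001 -1.   ] F [-0.2 -0.4  0.5] w 0.0653 q [ 0.35  0.26  1.59 -0.    1.3   0.07]
```

{"api": "send_rows", "payload": {"commands": [[[0, 0, -1], 0], [[0, 0, -1], 0], [[0, 0, -1], 0], [[0, 0, -0.8], 0], [[0, 0, -0.6], 0], [[0, 0, -0.6], 0], [[0, 0, -0.6], 0], [[0, 0, -0.4], 0], [[0, 0, -0.2], 0], [[0, 0, 0], 0]]}}

```text
time: 15.68
ee_pos: [0.5726, 0.2851, 0.066]
eef_rot: [-1.883, -2.515, 0.001]
force: [-0.4, -0.5, 0.1]
grip_width: 0.0652
```

```bash
python3 st.py; python3 - <<'E'
from h import *
r=[]
for n,(x,y,w,h) in(('top',(145,130,90,80)),('scene',(150,190,90,100))):
    m=np.mean([arm.snapshot(n)['pixels'] for _ in range(5)],0)[y:y+h,x:x+w,::-1].astype(np.float32)
    im=cv2.resize(m,(400,int(400*h/w)),interpolation=cv2.INTER_LANCZOS4); im=cv2.addWeighted(im,2,cv2.GaussianBlur(im,(0,0),4),-1,0)*1.2
    r.append(np.pad(im,((0,450-im.shape[0]),(0,0),(0,0))))
cv2.imwrite('pics/g1.png',np.hstack(r).clip(0,255).astype(np.uint8))
E
```

```text
15.68 [0.5726 0.2851 0.066 ] yaw y 0.2856 z [-0. -0. -1.] F [-0.4 -0.5  0.1] w 0.0652 q [ 0.35  0.43  1.68 -0.    1.04  0.07]
```

View pics/g1.png

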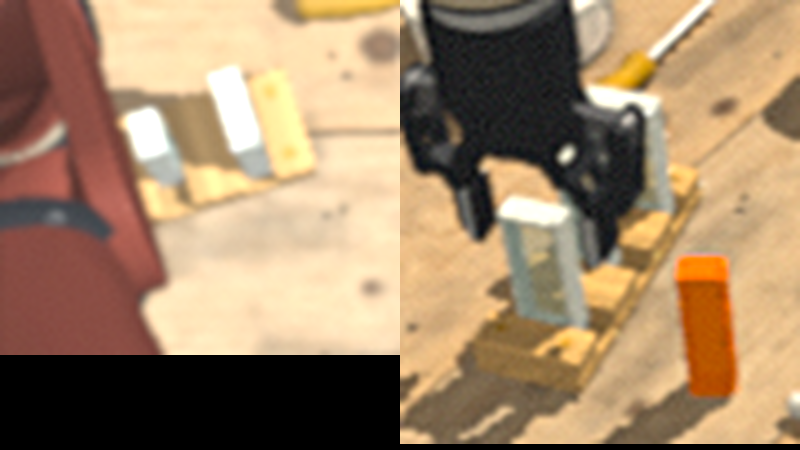

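The fingers straddle the left, 36 mm glass at about (545,240) in the right panel. The middle and wide glasses are clear in the top view. Closing.

{"api": "send_rows", "payload": {"commands": [[[0, 0, 0], 0], [[0, 0, 0], 0], [[0, 0, 0], 0], [[0, 0, 0], 0], [[0, 0, 0], 0], [[0, 0, 0], 0], [[0, 0, 0], 0]], "gripper": 0}}

```text
time: 17.05
ee_pos: [0.5729, 0.2852, 0.0665]
eef_rot: [1.883, 2.515, 0.001]
force: [0.0, 0.2, 0.7]
grip_width: 0.0352
```

```bash
python3 st.py
```

```text
17.05 [0.5729 0.2852 0.0665] yaw y 0.2855 z [ 0.  0. -1.] F [0.  0.2 0.7] w 0.0352 q [0.35 0.43 1.68 0.   1.03 0.07]
```

{"api": "send_rows", "payload": {"commands": [[[0, 0, 0.2], 0], [[0, 0, 0.4], 0], [[0, 0, 0.6], 0], [[0, 0, 0.8], 0], [[0, 0, 0.9], 0], [[0, 0, 0.9], 0], [[0, 0, 0.9], 0], [[0, 0, 0.9], 0], [[0, 0, 0.6], 0], [[0, 0, 0.3], 0], [[0, 0, 0], 0]]}}

```text
time: 18.42
ee_pos: [0.5729, 0.2852, 0.2294]
eef_rot: [1.882, 2.515, 0.001]
force: [-0.0, -0.4, -1.4]
grip_width: 0.0351
```

```bash
python3 st.py
```

```text
18.43 [0.5729 0.2852 0.2294] yaw y 0.2856 z [ 0.001  0.    -1.   ] F [-0.  -0.4 -1.4] w 0.0351 q [0.35 0.25 1.58 0.   1.31 0.07]
```

{"api": "send_rows", "payload": {"commands": [[[-0.043, -0.5, 0], -0.24], [[-0.043, -0.9, 0], -0.24], [[-0.043, -0.9, 0], -0.24], [[-0.043, -0.9, 0], -0.24], [[-0.043, -0.9, 0], -0.24], [[-0.043, -0.9, 0], -0.24], [[-0.043, -0.9, 0], -0.24], [[-0.043, -0.9, 0], -0.24], [[-0.043, -0.9, 0], -0.24], [[-0.043, -0.9, 0], -0.24], [[-0.043, -0.9, 0], -0.24], [[-0.043, -0.9, 0], -0.24]]}}

```text
time: 19.92
ee_pos: [0.5596, 0.0236, 0.2289]
eef_rot: [2.185, 2.257, 0.0]
force: [-0.5, 0.9, -1.3]
grip_width: 0.0351
```

{"api": "send_rows", "payload": {"commands": [[[-0.043, -0.9, 0], -0.24], [[-0.043, -0.9, 0], -0.24], [[-0.043, -0.9, 0], -0.24], [[-0.043, -0.9, 0], -0.24], [[-0.043, -0.9, 0], -0.24], [[-0.043, -0.5, 0], -0.24], [[-0.036, -0.31, 0], -0.225], [[0, 0, 0], 0], [[0, 0, 0], 0]]}}

```text
time: 21.05
ee_pos: [0.5525, -0.107, 0.2288]
eef_rot: [-2.34, -2.095, -0.0]
force: [0.5, 0.6, -0.6]
grip_width: 0.0356
```

```bash
python3 st.py; cat > g.py <<'E'
from e0 import *
E
python3 - <<'E'
from fit import *
from f2 import q
s0=arm.snapshot('scene'); m=np.mean([arm.snapshot('scene')['pixels'] for _ in range(6)],0); np.savez('pics/h1.npz',**{**s0,'pixels':m})
s=s0; st=arm.state(); p=[*st['ee_pos'][:2],-.111]; zb=st['ee_pos'][2]-.0565; sh=q[9:11]
im=cv2.resize(m[60:200,210:360,::-1].astype(np.float32),None,fx=4,fy=4,interpolation=cv2.INTER_LANCZOS4)
im=(cv2.addWeighted(im,2,cv2.GaussianBlur(im,(0,0),4),-1,0)*1.2).clip(0,255).astype(np.uint8); raw=im.copy()
for z in(zb,zb+.09): cv2.polylines(im,[np.int32((proj(s,world(p,box(.036,.016,z)))+sh-[210,60]+.5)*4)],True,(0,0,255),1)
cv2.imwrite('pics/h1.png',np.hstack([raw[:,150:550],im[:,150:550]]))
E
```

```text
21.05 [ 0.5525 -0.107   0.2288] yaw y -0.1104 z [-0.  0. -1.] F [ 0.5  0.6 -0.6] w 0.0356 q [-0.32  0.09  1.76  0.    1.29 -0.21]
```

View pics/h1.png

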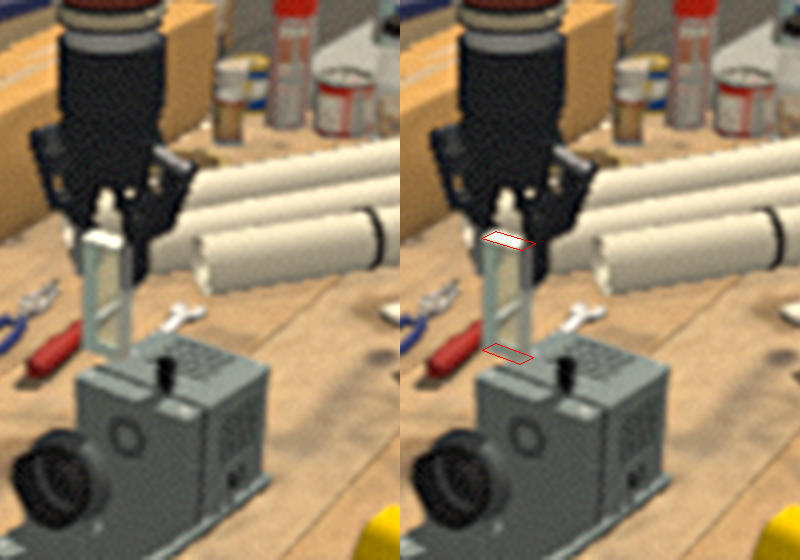

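The held glass matches its predicted outline to about a pixel, so it hasn't slipped, and the knob is at its stop. Lowering into the gap.

{"api": "send_rows", "payload": {"commands": [[[0, 0, -0.4], 0], [[0, 0, -0.5], 0], [[0, 0, -0.5], 0], [[0, 0, -0.5], 0], [[0, 0, -0.4], 0], [[0, 0, -0.4], 0], [[0, 0, -0.3], 0], [[0, 0, 0], 0]]}}

```text
time: 22.4
ee_pos: [0.552, -0.1075, 0.153]
eef_rot: [-2.34, -2.094, 0.001]
force: [-0.1, -0.2, -1.0]
grip_width: 0.0351
```

{"api": "send_rows", "payload": {"commands": [[[0, 0, -0.4], 0], [[0, 0, -0.4], 0], [[0, 0, -0.4], 0], [[0, 0, -0.4], 0], [[0, 0, -0.4], 0], [[0, 0, -0.2], 0], [[0, 0, -0.09], 0], [[0, 0, 0], 0], [[0, 0, 0], 0]]}}

```text
time: 23.52
ee_pos: [0.5529, -0.1077, 0.097]
eef_rot: [2.341, 2.094, 0.001]
force: [-1.0, -0.1, -0.6]
grip_width: 0.0354
```

```bash
python3 st.py; python3 - <<'E'
from fit import *
from f2 import q
s=arm.snapshot('scene'); m=np.mean([arm.snapshot('scene')['pixels'] for _ in range(8)],0)
t0=arm.snapshot('top'); mt=np.mean([arm.snapshot('top')['pixels'] for _ in range(4)],0)
st=arm.state(); p=[*st['ee_pos'][:2],-.1105]; zb=st['ee_pos'][2]-.0565; sh=q[9:11]; v=q
im=cv2.resize(m[110:215,230:330,::-1].astype(np.float32),None,fx=5,fy=5,interpolation=cv2.INTER_LANCZOS4)
im=(cv2.addWeighted(im,2,cv2.GaussianBlur(im,(0,0),5),-1,0)*1.4).clip(0,255).astype(np.uint8); raw=im[:,:400].copy(); im=im[:,:400]
dr=lambda P,c: cv2.polylines(im,[np.int32((proj(s,P)+sh-[230,110]+.5)*5)],True,c,1)
for z in(zb,zb+.09): dr(world(p,box(.036,.016,z)),(0,0,255))
dr(world(v,[[.056,-.028,.12],[-.056,-.028,.12],[-.056,-.028,.012],[.056,-.028,.012]]),(255,0,0))
a=np.arange(0,6.28,.3); dr(world(v,np.c_[.01*np.cos(a),0*a-.028,.085+.01*np.sin(a)]),(0,255,0))
cv2.imwrite('pics/fin.png',np.hstack([raw,im]))
E
```

```text
23.52 [ 0.5529 -0.1077  0.097 ] yaw y -0.111 z [ 0.001 -0.    -1.   ] F [-1.  -0.1 -0.6] w 0.0354 q [-0.32  0.24  1.86  0.    1.04 -0.21]
```

View pics/fin.png

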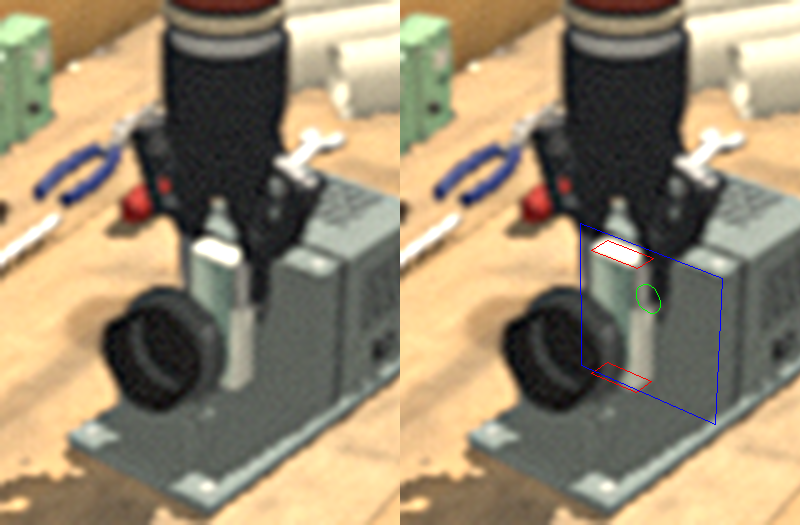

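The glass sits upright in the gap with its outline within about 1 px of the model, and the tool reads about 1 N. I'll do one numeric check that nothing else moved, then hand in.

```bash
python3 - <<'E'
from h import *
a=np.load('pics/top1.npz')['pixels']; b=np.mean([arm.snapshot('top')['pixels'] for _ in range(6)],0)
d=cv2.GaussianBlur(np.abs(a-b).mean(2),(0,0),1.5)
for n,(x,y,w,h) in dict(rack_ac=(168,142,50,40),purple=(112,138,26,26),orange=(155,195,26,22),marker=(168,222,18,58),bezel=(225,218,60,45),tape=(320,245,40,25),driver=(205,115,80,22)).items(): print(n,round(d[y:y+h,x:x+w].max(),1))
E
python3 st.py; python3 -c "
from plant import arm; print(arm.job_done())"
```

```text
rack_ac 73.3
purple 71.3
orange 64.6
marker 84.6
bezel 86.9
tape 77.4
driver 16.8
24.52 [ 0.5525 -0.1076  0.0966] yaw y -0.111 z [-0.  0. -1.] F [-0.   0.1 -1. ] w 0.0351 q [-0.32  0.24  1.86 -0.    1.04 -0.21]
the job is handed in; nothing more can be done
None
```

The job is handed in at about 24.5 s of the 51 s allowed. The arm is holding the 36 mm glass upright in the viewer's gap.

**What I did**
- **Shutter:** I pulled the knob to a hard stop, then pushed it from the other side with closed fingers as a second check. It took 39 N with under 1 mm of movement. It travelled only about 26 mm, not 36. It ended at about -17 mm from the viewer's centre line, so I think it started partly open; that is my inference.
- **Glass:** I gripped glass B, from the rack's +y groove, by its frosted side edges. The jaws closed to 35 mm.
- **Placing:** I carried it over the analyser and lowered it into the gap.

**Last checks**
- **Position:** the tool is at (0.5525, -0.1076), yaw -0.111. My viewer fit is (0.5532, -0.1076), yaw -0.111, good to about 2 mm. The glass centre is about 85 mm above the bench.
- **Contact:** the tool reads about 1 N, which is roughly the glass's weight, so nothing is touching the viewer.
- **Picture:** the last one shows the glass upright and clear of the viewer, within about 1 px (1–2 mm) of its predicted outline.

**Checks that failed or stayed open**
- **Light hole:** it looked the same in the scene camera before and after, so the shutter opening rests on the hard stop alone.
- **Other objects:** the before/after top-view comparison was no use. Nearly every region changed a lot, probably from the arm and its shadow, so I have no final image check of them. I felt no unexpected contact on the way. The top view just before the grasp showed the other two glasses still in the rack.

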